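# Seat the keyed burr disc in the coffee grinder

### The arm

A 7-joint arm with a two-finger parallel gripper is mounted at the origin on a cart in front of the work surface, level with it; the furniture and walls round the work are solid. World frame = base frame: x ahead of the robot, y to its left, z up, the work surface at z = 0. Lengths are in m, angles in rad, forces in N, time in s.
With the tool pointing down it reaches from about 0.425 to 0.875 m from the base axis. Payload 4.7 kg.
Tool frame: the origin (TCP) lies between the finger pads; the fingertips stand 14 mm ahead of it and the grasp point (between the pads) lies 5 mm behind it; z points along the fingers, y is the line along which they close (so a half turn about z gives the same grasp; the last joint's range is limited). The gripper opens to 87 mm and grips with 3 to 60 N. Pads are 19 mm wide; open, the fingers measure 117 mm over their backs; the gripper's body (75 mm by 190 mm) begins 51 mm behind the grasp point.
Start: joints at [0.014, 0.321, -0.07, 1.45, 0.023, 1.371, -0.057], TCP at [0.65, -0, 0.237] pointing down, gripper open.
Joint ranges: [-2.86, 2.86], [-0.3, 2.09], [-1.38, 1.24], [0.06, 2.45], [-1.56, 4.7], [0.09, 2.05], [-2.69, 2.69]. Speed limits (rad/s): [2.57, 2.57, 3.14, 3.14, 3.14, 3.14, 3.14].

### API

Orientations are given as a rotation vector (axis times angle).
In Python, from bench import ctrl gives the robot as it stands.
- The arm moves only by the tool step_arm, never from a script. Its argument "commands" is a list of rows, each an object with "travel": the shift along the tool's x, y, z in m, a list of three; "turn": the turn, a rotation vector about the tool's x, y, z in degrees, a list of three. A call has 1 to 5 rows; each row is the pose to reach, as a shift and turn from the pose commanded when the call began, along the tool's axes at that moment; what a row does not reach only later rows make up. A row lasts 1/10 s, in which the tool goes at most 50 mm and 8.59 degrees, less where a joint would pass 70% of its speed; a pose out of reach is approached as far as the arm can. A call with a gripper value outside its range is refused whole. "gripper" is the opening, from 0 (shut) to 1 (fully open), set as the call begins (left out, the last holds). The fingers move at their own pace and stop on an object; "force" is the grip in N (left out, the last holds). Time passes only in rows, so rows that repeat a pose let the fingers close. It gives the time, the measured TCP pose, the force, the opening and the grip force at its end, in the units of the state.
- ctrl.get_state(): the state, without advancing time (a new reading comes with each control period).
- ctrl.get_image(name): name is "scene" or "side" or "wrist"; returns the picture (480x640x3 uint8, red, green, blue); there is no depth.
- ctrl.camera_model(name): a dict with "fx", "fy", "cx", "cy" (pixels), "R" (3x3) and "t" (3): a world point X has camera coordinates R X + t; the wrist camera has in their place "T_tool_cam" (4x4, takes a point from camera to tool coordinates, whose origin is the TCP and whose axes are the flange's). Camera axes: x right, y down, z forward; pixel columns grow to the right and rows downward; lengths in m; the calibration is good to about 2 mm. A picture is of the moment at which its call begins: read the wrist's pose just before it. camera_model takes no time and is no camera call.
- ctrl.close_job(): hands the job in; it is judged then, once.
The state is a dict: "time": time; "joint_positions": joint angles; "qd": joint speeds; "joint_torque": joint torques, N m; "position": TCP position; "tool_rot": TCP orientation; "ft_force": force on the tool from outside, world axes, zero at the start; "torque": the same for the moment, N m; "grip_width": opening from 0.0 (shut) to 1.0 (fully open); "grip_force": force on a finger pad.
Only numpy, scipy, OpenCV 4.12 (cv2) and the standard library are available. Lean on these libraries where they do the work, as an engineer would, in place of code of your own. Each camera call takes 0.05 s, during which the arm holds its last target. There are 200 camera calls.

### The job

The coffee grinder on the counter has its red burr disc lying loose, standing proud of the metal collar. With a fingertip against the black peg on the disc, push the disc round until its notch meets the yellow pin on the collar, then press the disc down with a fingertip until it is fully home, flush with the collar. Do not pinch or force the peg, do not lift the disc, and leave everything else on the counter where it stands.

Things in the scene. Friction and masses are not known exactly. Their poses are not given: they have to be found in the camera images.
- grinder: round coffee grinder base without its hopper, fixed to the counter: black body, 132 mm across and 105 mm high to the top of its silver collar (collar 130 mm outside, 109 mm inside diameter); it may stand at any yaw. Origin: centre of its underside, on the axis of the disc; z up; the pin is on its +x side, a dark setting dial on its -x side.
- pin_tip (a point): top of the yellow locating pin, fixed in the grinder 49 mm from the axis just inside the collar: 8 mm thick, round-nosed, its tip 102.5 mm above the counter (2.5 mm below the collar's top). The disc covers most of it until the notch is over it; a yellow mark on the top and side of the collar shows where it is.
- disc_centre (a point): centre of the top of the steel thumb plate (34 mm across, 1.5 mm high) in the middle of the red disc, a good place to press. The disc is 105 mm across and 10 mm thick; at the start its upper face is 114 mm above the counter (9 mm above the collar), when fully home 105 mm (flush).
- disc_notch (a point): middle of the notch in the disc's rim, 49 mm from the axis, at the disc's upper face. The notch is 13 mm wide, open outward, about 11 mm deep, cut through the full thickness; a short white line on the disc points to it. It must lie over the pin.
- peg_middle (a point): middle of the black finger peg that stands on the disc 36 mm from its axis, directly opposite the notch: about 12 mm thick (16 mm at its foot) and 22 mm high; this point is 11 mm above the disc's upper face. Pushing it sideways along its circle turns the disc; about 1 N is enough and the disc stays where it is left.
- peg: the same black finger peg; origin at the middle of its foot, on the disc's upper face; z up. More than 30 N on it counts as pinching or forcing.
- disc (a joint): turn of the disc in the grinder, rad, growing anticlockwise seen from above. At 0 (and at every whole turn, such as 6.283) the notch is over the pin; it turns freely either way and starts at 0.8 to 5.48. The pin's round nose pulls the disc in from about 3 mm off at the rim; farther off, the disc stops on the pin after sinking 1.5 to 3 mm.
- disc_press (a joint): how far the disc is pressed down, m: 0 at the start (proud), 0.009 fully home, negative if lifted. It goes down against a steady friction of about 7 N and stays where it is left.
- mug_1: an orange ceramic mug, 81x113x101 mm, loose on the counter; a bystander. Origin: centre of its underside.
- coffee_pod_1: a brown-lidded coffee pod, 51x51x44 mm, loose on the counter; a bystander. Origin: centre of its underside.
- coffee_pod_4: a red-lidded coffee pod, 51x51x44 mm, loose on the counter; a bystander. Origin: centre of its underside.
- coffee_pod_3: an orange-lidded coffee pod, 51x51x44 mm, loose on the counter; a bystander. Origin: centre of its underside.
- teaspoon_1: a teaspoon, 130x26x11 mm, loose on the counter; a bystander. Origin: centre of its underside.
- tea_sachet_1: a grey tea sachet, 78x62x12 mm, loose on the counter; a bystander. Origin: centre of its underside.
- tape_roll: a roll of tape, 94x93x25 mm, loose on the counter; a bystander. Origin: centre of its underside.

How it is judged:
By the outcome, as a careful person would: the job done as asked, in the order asked, and still so for the second after the job is handed in, with the robot touching nothing.
It also fails if it takes over 64 s, if anything falls off the work surface, if the arm or the gripper's body presses on something with over 40 N, if the wrist force passes 120 N, or if a joint passes its speed limit or range.

## Working session

There is one attempt and no reset: what is moved stays moved. The work goes in short steps, Python scripts to look and compute and a tool call to move; the robot and the scene stay as the last step left them, time stands still between calls to the robot, and variables do not carry over. Pictures are saved under pics/ and viewed, at most 10 in all, crops included, and the job is handed in when it is done.

Besides the shell and the picture viewer there is one more tool, called after "Request:" as a command line: name --argument value ..., lists and objects as JSON in quotes. step_arm: Moves the arm, as the interface text tells. Its arguments: {"type":"object","properties":{"commands":{"type":"array"},"gripper":{"type":"number"},"force":{"type":"number"}},"required":["commands"]}

```bash
mkdir -p pics; python3 - <<'E'
from bench import ctrl
import cv2,numpy as np
s=ctrl.get_state();print(s['time'],s['position'],s['tool_rot'],s['grip_width'])
for n in("scene","wrist"):
    cv2.imwrite(f"pics/{n}0.png",ctrl.get_image(n)[:,:,::-1]);print(n,ctrl.camera_model(n))
E
```

```text
0.0 [ 6.49464379e-01 -1.39719332e-05  2.35450631e-01] [-2.220423   -2.22063658  0.00225998] 1.0040734216832896
scene {'fx': 477.80188131475495, 'fy': 477.80188131475495, 'cx': 320.5348076093332, 'cy': 239.38424065697643, 'R': array([[ 0.37005216, -0.92894209, -0.01131322],
       [-0.7309787 , -0.28363291, -0.62066296],
       [ 0.57335115,  0.23794739, -0.78399585]]), 't': array([-0.46604966,  0.38141103,  0.9678071 ])}
wrist {'fx': 340.1775061441278, 'fy': 340.1775061441278, 'cx': 317.22749797972716, 'cy': 232.77073046079857, 'T_tool_cam': array([[-9.51422918e-04, -9.69284234e-01, -2.45941393e-01,
         6.73066873e-02],
       [ 9.99999539e-01, -9.54693267e-04, -1.05933152e-04,
        -4.81545800e-06],
       [-1.32119257e-04, -2.45941380e-01,  9.69284695e-01,
        -1.48669502e-01],
       [ 0.00000000e+00,  0.00000000e+00,  0.00000000e+00,
         1.00000000e+00]])}
```

View pics/scene0.png

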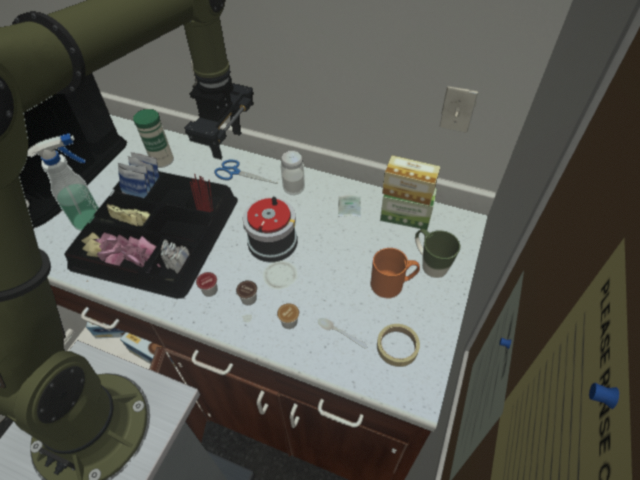

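View pics/wrist0.png

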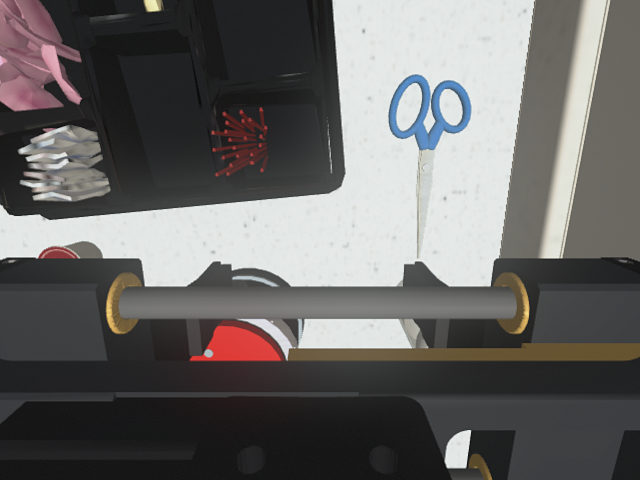

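The scene picture shows the grinder at about (270,222), its black peg at about (275,201), and the white mark near (250,218). I'll enlarge it.

```bash
cat > h.py <<'E'
from bench import ctrl
import cv2,numpy as np
from scipy.spatial.transform import Rotation as Ro
def ray(n,uv,z,st=None):
    m=ctrl.camera_model(n); d=np.array([(uv[0]-m['cx'])/m['fx'],(uv[1]-m['cy'])/m['fy'],1])
    if n=="wrist":
        T=m['T_tool_cam'];R=Ro.from_rotvec(st['tool_rot']).as_matrix()
        o=R@T[:3,3]+st['position'];d=R@T[:3,:3]@d
    else: o=-m['R'].T@m['t'];d=m['R'].T@d
    return o+d*(z-o[2])/d[2]
def proj(n,X,st=None):
    m=ctrl.camera_model(n)
    if n=="wrist":
        T=m['T_tool_cam'];R=Ro.from_rotvec(st['tool_rot']).as_matrix()
        c=T[:3,:3].T@(R.T@(np.array(X)-st['position'])-T[:3,3])
    else: c=m['R']@np.array(X)+m['t']
    return np.array([m['fx']*c[0]/c[2]+m['cx'],m['fy']*c[1]/c[2]+m['cy']])
E
python3 - <<'E'
from h import *
im=cv2.imread("pics/scene0.png")[180:270,220:320]
cv2.imwrite("pics/c0.png",cv2.resize(im,None,fx=6,fy=6,interpolation=cv2.INTER_CUBIC))
print(ray("scene",(270,215),.114))
E
```

```text
[ 0.56306717 -0.14596869  0.114     ]
```

View pics/c0.png

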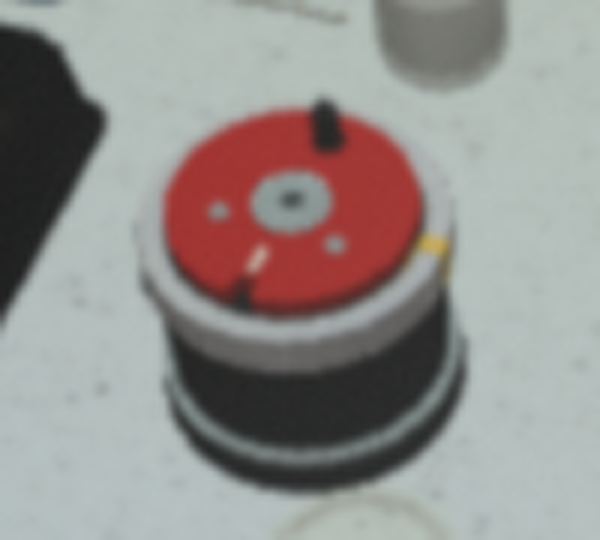

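The crop shows the plate centre at (268.1,212.9), the notch near (259.8,228.3), the peg foot near (274.6,203.8) and the yellow mark at (291.8,220.1).

```bash
python3 - <<'E'
from h import *
c=ray("scene",(268.1,212.9),.1155)
for n,uv,z in(("c",(268.1,212.9),.1155),("notch",(259.8,228.3),.114),("pegfoot",(274.6,203.8),.114),("pegtop",(273.6,197.5),.136),("mark",(291.8,220.1),.105)):
    p=ray("scene",uv,z);d=p-c;print(n,p,np.hypot(*d[:2])*1000,np.degrees(np.arctan2(d[1],d[0])))
E
```

```text
c [ 0.56642716 -0.13938104  0.1155    ] 0.0 0.0
notch [ 0.51606165 -0.14142588  0.114     ] 50.40700594684033 -177.67506713611098
pegfoot [ 0.60075247 -0.14067984  0.114     ] 34.349874719612345 -2.166927523207505
pegtop [ 0.60119708 -0.1398674   0.136     ] 34.77332185492755 -0.8014049532464963
mark [ 0.57417382 -0.19867256  0.105     ] 59.79544877051047 -82.5562550057789
```

Request:
step_arm --commands '[{"travel": [-0.04,-0.015,0],"turn": [0,0,0]},{"travel": [-0.085,-0.03,0],"turn": [0,0,0]},{"travel": [-0.13,-0.047,0],"turn": [0,0,0]},{"travel": [-0.175,-0.063,0],"turn": [0,0,0]},{"travel": [-0.22,-0.08,0],"turn": [0,0,0]}]' --gripper 0

```text
time: 0.6
position: [0.5689, -0.2216, 0.2362]
tool_rot: [-2.221, -2.221, 0.0]
ft_force: [-0.1, -1.1, -0.2]
grip_width: 0.627
grip_force: 0.0
```

Request:
step_arm --commands '[{"travel": [0,0,0],"turn": [0,0,0]},{"travel": [0,0,0],"turn": [0,0,0]},{"travel": [0,0,0],"turn": [0,0,0]},{"travel": [0,0,0],"turn": [0,0,0]}]'

```text
time: 1.0
position: [0.5708, -0.2179, 0.2363]
tool_rot: [-2.217, -2.225, -0.001]
ft_force: [0.2, 0.3, -0.7]
grip_width: 0.266
grip_force: 0.0
```

```bash
python3 - <<'E'
from h import *
import pickle
s=ctrl.get_state();print(s['time'],s['position'],s['tool_rot'],s['grip_width'])
im=ctrl.get_image("wrist")[:,:,::-1].copy();cv2.imwrite("pics/w1.png",im);pickle.dump(s,open("s1.pkl","wb"))
E
```

```text
1.0 [ 0.57076211 -0.21787124  0.23632046] [-2.21736824e+00 -2.22456387e+00 -8.17401107e-04] 0.26599223395420896
```

View pics/w1.png

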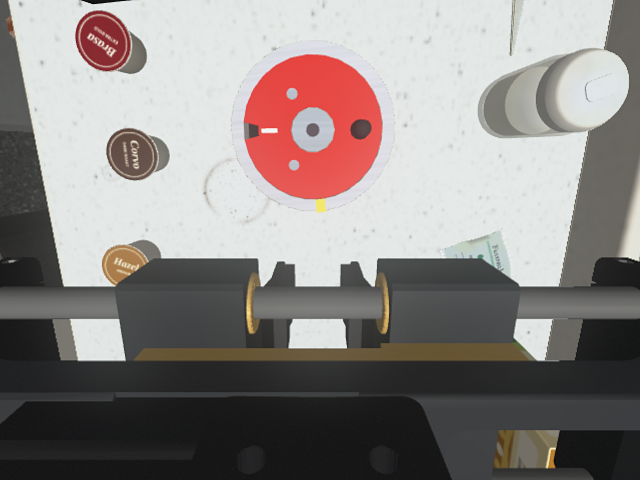

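The wrist view shows the plate centre at (313,130), the notch at (251,131), the peg top at (361,129) and the mark at (321,205). The bottle is on the right.

```bash
python3 - <<'E'
from h import *
import pickle
s=pickle.load(open("s1.pkl","rb"))
c=ray("wrist",(313,130),.1155,s)
for n,uv,z in(("c",(313,130),.1155),("notch",(251,131),.114),("white",(269.5,131),.114),("pegtop",(361.5,129),.136),("mark",(321,205.5),.105),("bottletop",(598,85),.12)):
    p=ray("wrist",uv,z,s);d=p-c;print(n,p,np.hypot(*d[:2])*1000,np.degrees(np.arctan2(d[1],d[0])))
E
```

```text
c [ 0.56732685 -0.13835931  0.1155    ] 0.0 0.0
notch [ 0.51993715 -0.13913134  0.114     ] 47.39598887568476 -179.06667943945757
white [ 0.53407205 -0.13909897  0.114     ] 33.26303049131403 -178.72582537219662
pegtop [ 0.60157508 -0.13854737  0.136     ] 34.2487387026714 -0.3146061168439184
mark [ 0.57381354 -0.19807853  0.105     ] 60.07047046351788 -83.80084664513552
bottletop [ 0.77378466 -0.10686583  0.12      ] 208.84603149530776 8.673151925349769
```

Request:
step_arm --commands '[{"travel": [0.025,0.015,0.0],"turn": [0,0,0]},{"travel": [0.05,0.032,0.02],"turn": [0,0,0]},{"travel": [0.05,0.032,0.05],"turn": [0,0,0]},{"travel": [0.05,0.032,0.07],"turn": [0,0,0]},{"travel": [0.05,0.032,0.07],"turn": [0,0,0]}]'

```text
time: 1.55
position: [0.6002, -0.168, 0.1629]
tool_rot: [-2.215, -2.22, 0.005]
ft_force: [-0.3, 0.8, 0.6]
grip_width: 0.004
grip_force: 0.0
```

Request:
step_arm --commands '[{"travel": [0,0,0],"turn": [0,0,0]},{"travel": [0,0,0],"turn": [0,0,0]},{"travel": [0,0,0],"turn": [0,0,0]},{"travel": [0,0,0],"turn": [0,0,0]}]'

```text
time: 1.95
position: [0.6026, -0.1703, 0.1678]
tool_rot: [2.22, 2.22, 0.002]
ft_force: [0.1, -0.2, 0.3]
grip_width: 0.004
grip_force: 0.0
```

Request:
step_arm --commands '[{"travel": [0,0,0.015],"turn": [0,0,0]},{"travel": [0,0,0.031],"turn": [0,0,0]},{"travel": [0,0,0.031],"turn": [0,0,0]},{"travel": [0,0,0.031],"turn": [0,0,0]}]'

```text
time: 2.35
position: [0.6012, -0.1698, 0.1342]
tool_rot: [-2.22, -2.22, 0.002]
ft_force: [0.0, 0.3, 0.3]
grip_width: 0.006
grip_force: 0.0
```

Request:
step_arm --commands '[{"travel": [0.005,0,0],"turn": [0,0,0]},{"travel": [0.01,0,0],"turn": [0,0,0]},{"travel": [0.013,0,0],"turn": [0,0,0]},{"travel": [0.0155,0.0,0],"turn": [0,0,0]},{"travel": [0.0155,0.0,0],"turn": [0,0,0]}]'

```text
time: 2.85
position: [0.6023, -0.154, 0.1359]
tool_rot: [2.22, 2.222, 0.001]
ft_force: [-0.2, 0.6, 0.2]
grip_width: 0.005
grip_force: 0.0
```

```bash
python3 - <<'E'
from h import *
s=ctrl.get_state();print(s['time'],s['position'],s['ft_force'])
im=ctrl.get_image("scene")[:,:,::-1][170:250,220:320]
cv2.imwrite("pics/c2.png",cv2.resize(im,None,fx=6,fy=6,interpolation=cv2.INTER_CUBIC))
E
```

```text
2.85 [ 0.60227623 -0.15395914  0.13591171] [-0.15640183  0.59808823  0.23605316]
```

View pics/c2.png

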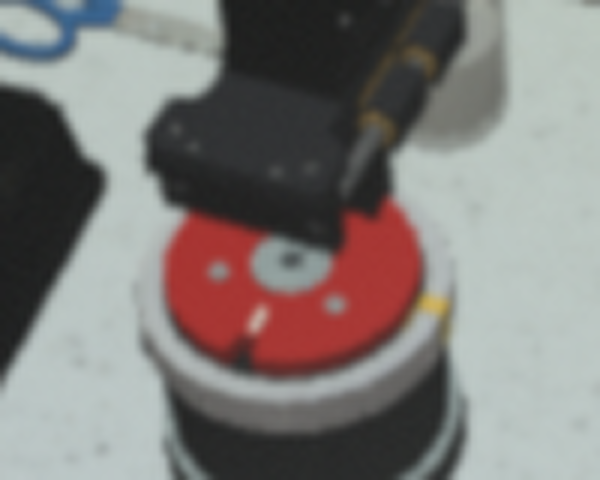

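The disc hasn't moved yet (notch still at left-front), and the finger is right beside the peg. Next I'll sweep it round the arc.

Request:
step_arm --commands '[{"travel": [0.0032,0.0012,0],"turn": [0,0,-5]},{"travel": [0.0065,0.0021,0],"turn": [0,0,-10]},{"travel": [0.0098,0.0028,0],"turn": [0,0,-15]},{"travel": [0.0132,0.0031,0],"turn": [0,0,-20]},{"travel": [0.0167,0.0032,0],"turn": [0,0,-25]}]'

```text
time: 3.4
position: [0.6055, -0.1386, 0.1357]
tool_rot: [1.684, 2.651, -0.001]
ft_force: [0.5, -0.4, 0.0]
grip_width: 0.004
grip_force: 0.5
```

Request:
step_arm --commands '[{"travel": [0.0032,0.0012,0],"turn": [0,0,-5]},{"travel": [0.0065,0.0021,0],"turn": [0,0,-10]},{"travel": [0.0098,0.0028,0],"turn": [0,0,-15]},{"travel": [0.0132,0.0031,0],"turn": [0,0,-20]},{"travel": [0.0167,0.0032,0],"turn": [0,0,-25]}]'

```text
time: 3.9
position: [0.6015, -0.1218, 0.1358]
tool_rot: [1.07, 2.952, -0.0]
ft_force: [0.3, -0.2, -0.6]
grip_width: 0.004
grip_force: 0.5
```

Request:
step_arm --commands '[{"travel": [0.0032,0.0012,0],"turn": [0,0,-5]},{"travel": [0.0065,0.0021,0],"turn": [0,0,-10]},{"travel": [0.0098,0.0028,0],"turn": [0,0,-15]},{"travel": [0.0132,0.0031,0],"turn": [0,0,-20]},{"travel": [0.0167,0.0032,0],"turn": [0,0,-25]}]'

```text
time: 4.4
position: [0.5907, -0.1085, 0.1358]
tool_rot: [0.405, 3.114, -0.0]
ft_force: [0.0, -0.4, -0.1]
grip_width: 0.004
grip_force: 0.5
```

Request:
step_arm --commands '[{"travel": [0.0032,0.0012,0],"turn": [0,0,-5]},{"travel": [0.0065,0.0021,0],"turn": [0,0,-10]},{"travel": [0.0065,0.0021,0],"turn": [0,0,-10]},{"travel": [0.0065,0.0021,0],"turn": [0,0,-10]}]'

```text
time: 4.8
position: [0.5846, -0.1048, 0.1357]
tool_rot: [0.141, 3.138, -0.0]
ft_force: [1.2, 0.9, 0.1]
grip_width: 0.004
grip_force: 0.0
```

```bash
python3 - <<'E'
from h import *
s=ctrl.get_state();print(s['time'],s['position'],s['ft_force'])
im=ctrl.get_image("scene")[:,:,::-1][170:250,220:320]
cv2.imwrite("pics/c3.png",cv2.resize(im,None,fx=6,fy=6,interpolation=cv2.INTER_CUBIC))
E
```

```text
4.8 [ 0.58460096 -0.10477132  0.13566372] [1.20782407 0.87666185 0.12544573]
```

View pics/c3.png

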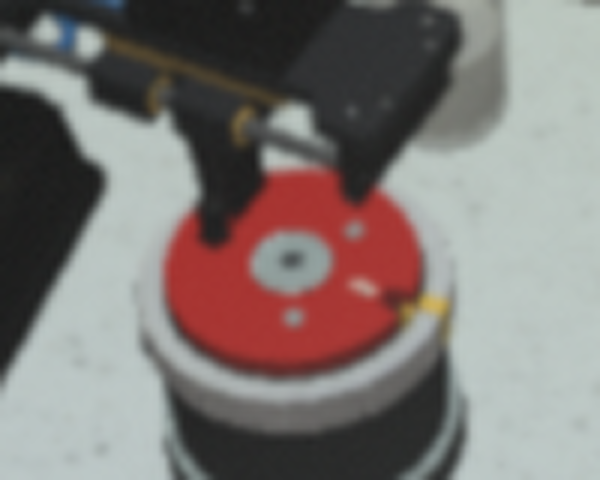

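The notch is now close to the yellow mark: notch inner end at about crop (392,297), white line (362,287), mark (433,305), peg foot (216,238). I'll measure the remaining angle.

```bash
python3 - <<'E'
from h import *
f=lambda a,b:(220+a/6-.42,170+b/6-.42)
c=np.array([.567,-.1387,0])
print(ray("scene",f(291,260),.1155))
c=ray("scene",f(291,260),.1155)
for n,uv,z in(("notch in",f(390,296),.114),("white",f(362,287),.114),("mark",f(433,305),.105),("pegfoot",f(217,241),.114),("dot1",f(293,317),.114),("dot2",f(354,230),.114)):
    p=ray("scene",uv,z);d=p-c;print(n,p,np.hypot(*d[:2])*1000,np.degrees(np.arctan2(d[1],d[0])))
E
```

```text
[ 0.56637013 -0.1393542   0.1155    ]
notch in [ 0.56442752 -0.18442422  0.114     ] 45.1118697834945 -92.46803223177176
white [ 0.5647183  -0.17184213  0.114     ] 32.52990175726159 -92.91066317124728
mark [ 0.5732038  -0.19895919  0.105     ] 59.995458038312584 -83.45963176068751
pegfoot [ 0.56594917 -0.10572067  0.114     ] 33.63615479382871 90.71707319369303
dot1 [ 0.54018159 -0.15264261  0.114     ] 29.367012606743273 -153.0961610279654
dot2 [ 0.59180105 -0.15573479  0.114     ] 30.249885645154833 -32.78644010111736
```

Request:
step_arm --commands '[{"travel": [0.0029,0.0011,0],"turn": [0,0,-4.5]},{"travel": [0.0058,0.002,0],"turn": [0,0,-9]},{"travel": [0.0058,0.002,0],"turn": [0,0,-9]},{"travel": [0.0058,0.002,0],"turn": [0,0,-9]}]'

```text
time: 5.25
position: [0.579, -0.1021, 0.1356]
tool_rot: [0.105, -3.14, 0.0]
ft_force: [0.2, 0.4, 0.5]
grip_width: 0.006
grip_force: 0.1
```

Request:
step_arm --commands '[{"travel": [-0.01,0,0],"turn": [0,0,0]},{"travel": [-0.02,0,-0.0],"turn": [0,0,0]},{"travel": [-0.025,0,-0.03],"turn": [0,0,0]},{"travel": [-0.04,0,-0.07],"turn": [0,0,0]},{"travel": [-0.08,0,-0.1],"turn": [0,0,0]}]'

```text
time: 5.75
position: [0.659, -0.0972, 0.2385]
tool_rot: [-0.106, 3.139, -0.002]
ft_force: [1.8, -0.7, -0.0]
grip_width: 0.006
grip_force: 0.0
```

Request:
step_arm --commands '[{"travel": [-0.01,-0.015,0],"turn": [0,0,0]},{"travel": [-0.01,-0.03,0],"turn": [0,0,0]},{"travel": [-0.01,-0.03,0],"turn": [0,0,0]},{"travel": [-0.01,-0.03,0],"turn": [0,0,0]}]'

```text
time: 6.15
position: [0.6698, -0.1263, 0.2342]
tool_rot: [0.106, -3.137, -0.001]
ft_force: [-0.3, 1.0, -0.7]
grip_width: 0.009
grip_force: 0.0
```

```bash
python3 - <<'E'
from h import *
import pickle
s=ctrl.get_state();print(s['time'],s['position'],s['tool_rot'])
pickle.dump(s,open("s2.pkl","wb"))
im=ctrl.get_image("wrist")[:,:,::-1];cv2.imwrite("pics/w4.png",im)
cv2.imwrite("pics/sc4.png",ctrl.get_image("scene")[:,:,::-1])
E
```

```text
6.15 [ 0.66979464 -0.1262817   0.23419975] [ 1.06457645e-01 -3.13715355e+00 -8.88550103e-04]
```

View pics/w4.png

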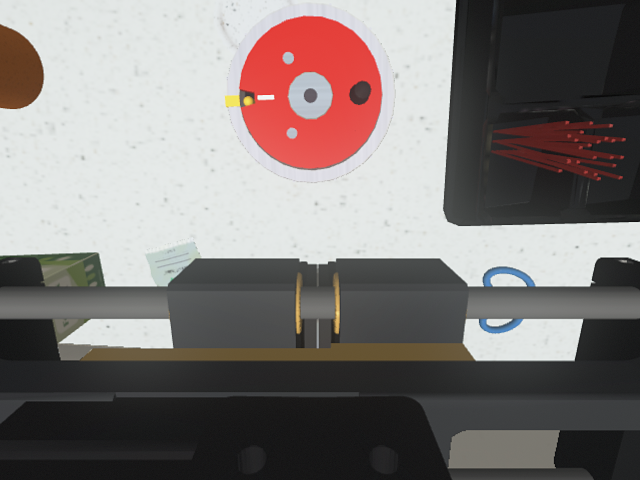

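The pin now shows inside the notch, around (248,100). The white line is at (265,97), the mark at (232,101) and the plate centre at (310,95). A closer crop will show how far off it still is.

```bash
python3 - <<'E'
im=__import__('cv2');i=im.imread("pics/w4.png")[55:155,215:335]
im.imwrite("pics/w4c.png",im.resize(i,None,fx=6,fy=6,interpolation=im.INTER_CUBIC))
E
```

```text
(no output)
```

View pics/w4c.png

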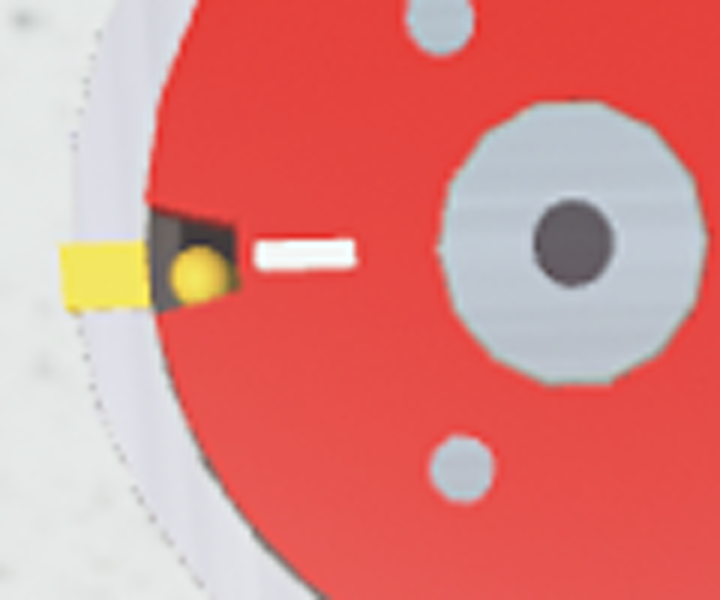

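```bash
python3 - <<'E'
from h import *
import pickle
s=pickle.load(open("s2.pkl","rb"))
f=lambda a,b:(215+a/6-.42,55+b/6-.42)
c=ray("wrist",f(573,242),.1155,s)
for n,uv,z in(("c",f(573,242),.1155),("notch",f(152,259.5),.114),("white",f(305,254.5),.114),("dot1",f(440,20),.114),("dot2",f(462,469),.114),("pegtop",(360.5,92.5),.136),("pin",f(199,274),.1025),("mark",f(105,276.5),.105)):
    p=ray("wrist",uv,z,s);d=p-c;print(n,p,np.hypot(*d[:2])*1000,np.degrees(np.arctan2(d[1],d[0])))
E
```

```text
c [ 0.56647939 -0.13800676  0.1155    ] 0.0 0.0
notch [ 0.57177454 -0.18983227  0.114     ] 52.09532143688104 -84.16618431923557
white [ 0.56992991 -0.17098675  0.114     ] 33.16000613168464 -84.02718465872242
dot1 [ 0.54238591 -0.15556477  0.114     ] 29.812409969293284 -143.91747379225714
dot2 [ 0.59404544 -0.15040547  0.114     ] 30.22606895111738 -24.217349314965002
pegtop [ 0.56549376 -0.10338653  0.136     ] 34.63425870743858 91.63076641298919
pin [ 0.57177123 -0.18629841  0.1025    ] 48.58073291504024 -83.7464299148565
mark [ 0.57315934 -0.19779436  0.105     ] 60.15960989329051 -83.62490084725115
```

Notch and pin agree within about 0.5° (0.4 mm at the rim). Next is moving over the thumb plate and pressing.

Request:
step_arm --commands '[{"travel": [0.035,-0.002,0],"turn": [0,0,0]},{"travel": [0.07,-0.004,0.01],"turn": [0,0,0]},{"travel": [0.104,-0.005,0.03],"turn": [0,0,0]},{"travel": [0.104,-0.005,0.05],"turn": [0,0,0]},{"travel": [0.104,-0.005,0.07],"turn": [0,0,0]}]'

```text
time: 6.75
position: [0.566, -0.1375, 0.1654]
tool_rot: [-0.109, 3.139, -0.001]
ft_force: [0.8, -0.4, -0.9]
grip_width: 0.003
grip_force: 0.0
```

Request:
step_arm --commands '[{"travel": [0,0,0.01],"turn": [0,0,0]},{"travel": [0,0,0.02],"turn": [0,0,0]},{"travel": [0,0,0.02],"turn": [0,0,0]},{"travel": [0,0,0.02],"turn": [0,0,0]}]'

```text
time: 7.15
position: [0.5679, -0.1376, 0.146]
tool_rot: [-0.11, 3.139, -0.0]
ft_force: [-0.3, -0.6, -0.1]
grip_width: 0.004
grip_force: 0.0
```

Request:
step_arm --commands '[{"travel": [0,0,0.008],"turn": [0,0,0]},{"travel": [0,0,0.014],"turn": [0,0,0]},{"travel": [0,0,0.017],"turn": [0,0,0]},{"travel": [0,0,0.02],"turn": [0,0,0]},{"travel": [0,0,0.022],"turn": [0,0,0]}]'

```text
time: 7.65
position: [0.5676, -0.1378, 0.1246]
tool_rot: [-0.11, 3.139, -0.0]
ft_force: [-3.3, -0.3, 8.0]
grip_width: 0.003
grip_force: 3.8
```

Request:
step_arm --commands '[{"travel": [0,0,0.001],"turn": [0,0,0]},{"travel": [0,0,0.002],"turn": [0,0,0]},{"travel": [0,0,0.003],"turn": [0,0,0]},{"travel": [0,0,0.003],"turn": [0,0,0]}]'

```text
time: 8.05
position: [0.5676, -0.1378, 0.1216]
tool_rot: [-0.11, 3.139, -0.0]
ft_force: [-2.3, 0.7, 6.2]
grip_width: 0.005
grip_force: 3.1
```

Request:
step_arm --commands '[{"travel": [0,0,0.0005],"turn": [0,0,0]},{"travel": [0,0,0.001],"turn": [0,0,0]},{"travel": [0,0,0.0015],"turn": [0,0,0]},{"travel": [0,0,0.0015],"turn": [0,0,0]}]'

```text
time: 8.45
position: [0.5676, -0.1378, 0.1208]
tool_rot: [-0.11, 3.139, -0.001]
ft_force: [-3.7, 1.7, 9.9]
grip_width: 0.005
grip_force: 4.9
```

Request:
step_arm --commands '[{"travel": [0,0,0.0005],"turn": [0,0,0]},{"travel": [0,0,0.001],"turn": [0,0,0]},{"travel": [0,0,0.001],"turn": [0,0,0]}]'

```text
time: 8.75
position: [0.5676, -0.1378, 0.1207]
tool_rot: [-0.11, 3.139, -0.001]
ft_force: [-5.7, 1.4, 14.3]
grip_width: 0.005
grip_force: 7.2
```

The force is climbing while the height holds, so the disc is at its stop. I'll press once more gently, lift off, and check.

Request:
step_arm --commands '[{"travel": [0,0,0.001],"turn": [0,0,0]},{"travel": [0,0,0.0015],"turn": [0,0,0]},{"travel": [0,0,0.0015],"turn": [0,0,0]}]'

```text
time: 9.05
position: [0.5677, -0.1378, 0.1206]
tool_rot: [-0.109, 3.139, -0.001]
ft_force: [-9.3, 2.0, 21.6]
grip_width: 0.002
grip_force: 10.5
```

Request:
step_arm --commands '[{"travel": [0,0,-0.006],"turn": [0,0,0]},{"travel": [0,0,-0.02],"turn": [0,0,0]},{"travel": [0,0,-0.05],"turn": [0,0,0]},{"travel": [0,0,-0.09],"turn": [0,0,0]},{"travel": [-0.04,0,-0.11],"turn": [0,0,0]}]'

```text
time: 9.55
position: [0.606, -0.1371, 0.2314]
tool_rot: [-0.105, 3.137, -0.005]
ft_force: [1.1, -0.5, 1.7]
grip_width: 0.003
grip_force: 0.0
```

Request:
step_arm --commands '[{"travel": [-0.035,0,0],"turn": [0,0,0]},{"travel": [-0.065,0,0],"turn": [0,0,0]},{"travel": [-0.065,0,0],"turn": [0,0,0]},{"travel": [-0.065,0,0],"turn": [0,0,0]}]'

```text
time: 9.95
position: [0.672, -0.1303, 0.2258]
tool_rot: [0.11, -3.138, -0.001]
ft_force: [0.3, -0.2, 0.1]
grip_width: 0.003
grip_force: 0.0
```

```bash
python3 - <<'E'
from h import *
s=ctrl.get_state();print(s['time'],s['position'],s['ft_force'])
k=dict(interpolation=cv2.INTER_CUBIC)
im=ctrl.get_image("scene")[:,:,::-1]
u,v=proj("wrist",[.5665,-.1383,.11],s).astype(int);print(u,v)
w=ctrl.get_image("wrist")[:,:,::-1]
a=cv2.resize(im[185:265,225:315],(400,356),**k);b=cv2.resize(w[0:200,200:425],(400,356),**k)
cv2.imwrite("pics/f5.png",np.hstack([a,b]))
E
```

```text
9.95 [ 0.6720327  -0.13027422  0.22582122] [ 0.26077446 -0.194625    0.1331917 ]
315 91
```

View pics/f5.png

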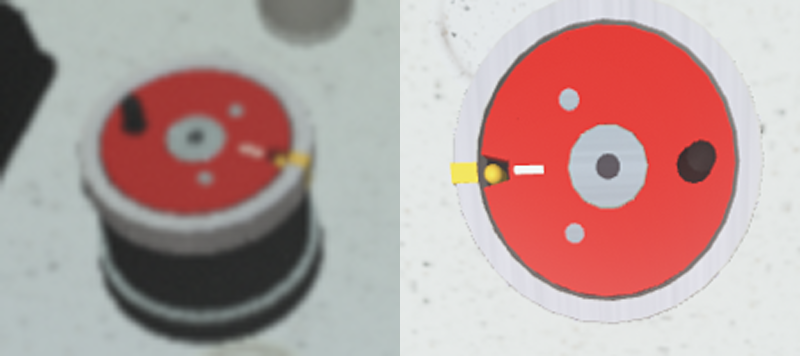

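The disc is flush: there's an even dark gap all round inside the collar, the pin tip sits in the notch at (492,173) in the picture, and the robot is clear. I'm handing it in.

```bash
python3 -c "
from bench import ctrl
print(ctrl.close_job())"
```

```text
the job is handed in; nothing more can be done
None
```

I turned the disc by its peg until the notch met the yellow pin, then pressed it down flush with the collar. The robot is clear of the grinder, nothing else on the counter was touched, and the job is handed in.

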